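# Wedge the honing board up to its gauge pointer

## Robot

A 6-joint arm with a two-finger parallel gripper is mounted at the origin on the work surface. World frame = base frame: x ahead of the robot, y to its left, z up, the work surface at z = 0. Lengths are in m, angles in rad, forces in N, time in s.
With the tool pointing down it reaches from about 0.425 to 0.95 m from the base axis. Payload 3.5 kg.
Tool frame: the origin (TCP) lies midway between the tips of the shut fingers; the grasp point (between the pads) lies 19 mm behind it; z points along the fingers, y is the line along which they close (so a half turn about z gives the same grasp; the last joint's range is limited). The gripper opens to 85 mm and grips with 20 to 120 N. Pads are 22 mm wide; open, the fingers measure 114 mm over their backs; the gripper's body (76 mm by 85 mm) begins 54 mm behind the grasp point. The pads swing forward as they close: fully open they stand 13 mm farther back than shut.
Start: joints at [-1.334, 0.286, 1.577, -0, 1.279, -0.15], TCP at [0.255, -0.625, 0.231] pointing down, gripper open.
Joint ranges: [-2.77, 2.77], [-0.9, 2.22], [0.21, 2.48], [-1.53, 4.67], [0.24, 2.81], [-2.84, 2.84]. Speed limits (rad/s): [2.79, 2.79, 3.14, 3.14, 3.14, 3.14].

## Interface

Orientations are given as a unit quaternion [x, y, z, w].
In Python, from plant import ctrl, cams, order gives the robot as it stands.
- The arm moves only by the tool move_arm, never from a script. Its argument "plan" is one flat list of numbers, 7 for each row, row after row: the shift along the world's x, y, z in mm, then the turn, a rotation vector about the world's x, y, z in degrees, then the finger opening in mm, from 0 to 85.4. A call has 1 to 12 rows; each row shifts and turns the commanded pose from where the row before left it; what a row does not reach is not made up. A row lasts 1/10 s, in which the tool goes at most 50 mm and 8.59 degrees, less where a joint would pass 70% of its speed; a pose out of reach is approached as far as the arm can. A call is refused whole if a number of a shift passes 50 or a number of a turn 8.59, either way. A call with a gripper value outside its range is refused whole. The fingers move at their own pace and stop on an object; "newtons" is the grip in N (left out, the last holds). Time passes only in rows, so rows that do not move let the fingers close. It gives the time, the measured TCP pose, the force, the opening and the grip force at its end, in the units of the state.
- ctrl.get_state(): the state, without advancing time (a new reading comes with each control period).
- cams.read_camera(name): name is "scene" or "side" or "wrist"; returns a dict with "color" (480x640x3 uint8, red, green, blue), "fov_y" (degrees; the focal length in pixels is half the picture's height over the tangent of half this angle, whatever the lens; pixels are square), "cx", "cy" (the principal point, pixels), "origin" and "orientation" of the camera in the world; the wrist camera has in their place "T_tool_cam" (4x4, takes a point from camera to tool coordinates, whose origin is the TCP and whose axes are the flange's). Camera axes: x right, y up, looking along -z (the intrinsics and any distortion apply to the point x, -y, -z); pixel columns grow to the right and rows downward; lengths in m; the calibration is good to about 2 mm. A picture is of the moment at which its call begins: read the wrist's pose just before it. There is no depth.
- order.sign_off(): hands the job in; it is judged then, once.
The state is a dict: "time": time; "qpos": joint angles; "dq": joint speeds; "joint_efforts": joint torques, N m; "eef_pos": TCP position; "tcp_rot": TCP orientation; "contact_force": force on the tool from outside, world axes, zero at the start; "wrist_torque": the same for the moment, N m; "opening": opening from 0.0 (shut) to 1.0 (fully open); "finger_force": force on a finger pad.
Only numpy, scipy, OpenCV 4.12 (cv2) and the standard library are available. Lean on these libraries where they do the work, as an engineer would, in place of code of your own. Each camera call takes 0.05 s, during which the arm holds its last target. There are 200 camera calls.

## Task

Set the honing board for sharpening: take the wooden wedge, slide its thin end along the table under the front bar of the board, and push it in until the board rises and just bears on the gauge's pointer. Stop while it bears lightly, for the pointer must not be pressed hard, then let go and leave the wedge in place holding the board up. Lift the board with the wedge only, do not touch the board or the gauge with the robot, and leave the bottle, the plain block and the tray alone.

Things in the scene. Friction and masses are not known exactly. Their poses are not given: they have to be found in the camera images.
- wedge_grip (a point): Loose brown wooden wedge, 184 mm long, 30 wide, about 0.09 kg, flat on the table, slope up. This point is the centre of its thick grip end, a block 56 long, 30 wide, 38 high (so 19 above the table). Axes: x along the wedge towards the thin tip, y across it, z up. From the block's front the top slopes straight down over 128 mm (1 in 4) to a tip 6 thick.
- wedge_tip (a point): Middle of the underside of the wedge's thin tip, 156 mm ahead of wedge_grip along its x and 19 below it. Same axes.
- board: Loose white honing board, 160 mm long, 90 wide, 12 thick, grey stone on top, 0.6 to 0.9 kg. Origin at table height under its centre; x points from front end to rear end (the way the wedge is pushed), z up. At first level: its top 29 above the table, stone's top 45. Its rear stands on a round foot 70 behind the centre and tilts up about it; its front on two pegs, 62 clear between them.
- board_bar (a point): Middle of the lowest line of the round steel bar (radius 5 mm) along the board's front edge, 75 mm from the board's centre towards its -x; at first 16 above the table. Same axes as the board. The wedge goes under this bar midway between the pegs and lifts it; it first touches the bar when its tip is about 40 mm past it.
- jig: Fixed aluminium frame round the board: two rails 12 mm high along its sides and a stop bar 24 high against its rear foot, which takes the push. Origin and axes coincide with the board's at the start.
- gauge: Fixed steel gauge post, 66 mm high, beside the board's front corner: 66 from the board's centre towards its -x and 78 to its +y. Origin at its foot. Its arm holds a round-ended pointer over the board's top, 35 to +y of the board's centre line. The pointer may never bear more than 12 N.
- gauge_top (a point): Top of the post, 66 mm up. The pointer's clamped height varies, unmeasured: its end starts 6 to 16 mm above the board's top, so the wedge tip must go 64 to 112 mm past the bar. Feel for it: lifting takes a slowly changing push (some 4 to 12 N); when the board meets the pointer the push climbs within a few mm, by about 8 to 14 N per 10 N on the pointer. Let go, the wedge stays by friction.
- vial: Bystander: small amber bottle, 38 mm across, 62 high; origin at its foot.
- block: Bystander: plain rectangular wood block 85 x 32 x 34 mm, no slope; origin under its centre.
- tray: Bystander: open steel instrument tray 100 x 190 x 18 mm; origin under its centre.
Things that resemble listed ones, but are neither listed nor needed, are in the scene too. Of the things that look like the gauge, the smallest one is meant.

How it is judged:
By the outcome, as a careful person would: the job done as asked, in the order asked, and still so for the second after the job is handed in, with the robot touching nothing.
It also fails if it takes over 70 s, if anything falls off the work surface, if the arm or the gripper's body presses on something with over 40 N, if the wrist force passes 120 N, or if a joint passes its speed limit or range.

## Working session

There is one attempt and no reset: what is moved stays moved. The work goes in short steps, Python scripts to look and compute and a tool call to move; the robot and the scene stay as the last step left them, time stands still between calls to the robot, and variables do not carry over. Pictures are saved under pics/ and viewed, at most 10 in all, crops included, and the job is handed in when it is done.

Besides the shell and the picture viewer there is one more tool, called by a JSON object that holds its "fn" and its "kwargs". move_arm: Moves the arm, as the interface text tells. Its arguments: {"type":"object","properties":{"plan":{"type":"array","items":{"type":"number"}},"newtons":{"type":"number"}},"required":["plan"]}

```bash
ls; mkdir -p pics
cat > h.py <<'E'
import numpy as np,cv2
from scipy.spatial.transform import Rotation as R
from plant import ctrl,cams,order
def snap(n,f=None):
    s=ctrl.get_state(); c=cams.read_camera(n)
    if f: cv2.imwrite('pics/'+f,c['color'][:,:,::-1])
    if n=='wrist':
        T=np.eye(4);T[:3,:3]=R.from_quat(s['tcp_rot']).as_matrix();T[:3,3]=s['eef_pos'];T=T@c['T_tool_cam'];c['o']=T[:3,3];c['R']=T[:3,:3]
    else:
        c['o']=np.array(c['origin']);c['R']=R.from_quat(c['orientation']).as_matrix()
    c['f']=240/np.tan(np.radians(c['fov_y'])/2)
    return c
def ray(c,u,v):
    d=c['R']@np.array([(u-c['cx'])/c['f'],-(v-c['cy'])/c['f'],-1]);return d
def pt(c,u,v,z=0.):
    d=ray(c,u,v);return c['o']+d*(z-c['o'][2])/d[2]
def px(c,p):
    q=c['R'].T@(np.array(p)-c['o']);return c['cx']-c['f']*q[0]/q[2],c['cy']+c['f']*q[1]/q[2]
E
python3 - <<'E'
from h import *
for n in ['scene','side','wrist']:
    c=snap(n,n+'0.png');print(n,{k:v for k,v in c.items() if k!='color'})
    np.save(n+'0.npy',{k:v for k,v in c.items()},allow_pickle=True)
print(ctrl.get_state())
E
```

```text
pics
scene {'fov_y': 52.336259335206876, 'cx': 313.3570731755978, 'cy': 240.62820731588525, 'origin': array([0.93802345, 0.38876673, 0.78009394]), 'orientation': array([0.12583734, 0.28313765, 0.87727687, 0.36658331]), 'o': array([0.93802345, 0.38876673, 0.78009394]), 'R': array([[-0.69956328, -0.57193154,  0.42837545],
       [ 0.7144487 , -0.5708995 ,  0.40452048],
       [ 0.01320131,  0.58903996,  0.80799607]]), 'f': np.float64(488.43003917503034)}
side {'fov_y': 50.06902955495914, 'cx': 329.2907497119034, 'cy': 237.19289638567045, 'origin': array([0.41239651, 0.68902532, 0.75201283]), 'orientation': array([-0.04497898,  0.37888787,  0.91872586, -0.10180208]), 'o': array([0.41239651, 0.68902532, 0.75201283]), 'R': array([[-0.97522646,  0.15297243, -0.15978985],
       [-0.22114039, -0.69216064,  0.68703026],
       [-0.00550355,  0.70534607,  0.70884175]]), 'f': np.float64(513.873241865905)}
wrist {'fov_y': 67.04803160235151, 'cx': 317.3465041472315, 'cy': 233.94203731357982, 'T_tool_cam': array([[-1.20050399e-03,  9.46233620e-01,  3.23481832e-01,
         8.33731613e-02],
      
[... 491 characters left out ...]
{'time': 0.15, 'qpos': array([-1.33396146e+00,  2.86995413e-01,  1.57779789e+00, -1.32162334e-05,
        1.27860563e+00, -1.49992535e-01]), 'dq': array([ 0.00181177, -0.00053263, -0.00501161, -0.00087511,  0.00097059,
       -0.00125552]), 'joint_efforts': array([ 9.74598806e-04, -4.06605792e+01, -2.93140429e+01, -1.72430127e-04,
        3.97130774e-03, -5.30106135e-06]), 'eef_pos': array([ 0.2545571 , -0.62462714,  0.23026596]), 'tcp_rot': array([ 9.81353040e-01,  1.92211852e-01, -4.55234684e-05, -9.02015285e-04]), 'contact_force': array([0.74840452, 0.03111926, 0.38776743]), 'wrist_torque': array([ 0.02920517, -0.00809469,  0.0160014 ]), 'finger_force': 0.0, 'opening': 0.9997881141561885}
```

View pics/scene0.png

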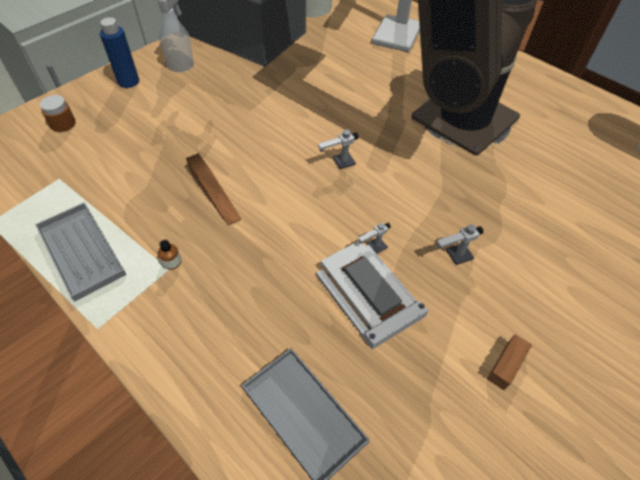

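View pics/side0.png

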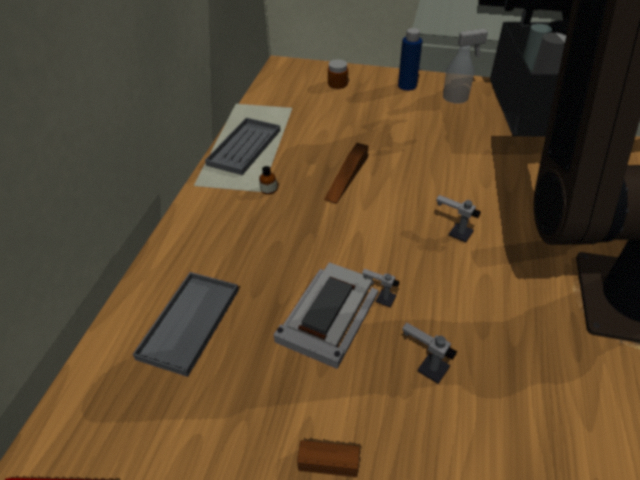

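Scene: the wedge is at (212,188) and the plain block at (510,360). The board is in its jig at (372,290). Gauge candidates are (345,150), (460,243) and (375,237). The last is the smallest and stands at the board's front corner, so it fits the description. I'll confirm with an enlarged crop.

Run:
```python
from h import *
a=cv2.imread('pics/scene0.png');b=cv2.imread('pics/side0.png')
A=cv2.resize(a[210:360,300:440],None,fx=4,fy=4,interpolation=2)[:600]
B=cv2.resize(a[145:230,175:250],(240,272),interpolation=2);C=cv2.resize(b[135:210,315:380],(240,277),interpolation=2)
o=np.zeros((600,800,3),np.uint8);o[:A.shape[0],:560]=A;o[:272,560:]=B;o[300:577,560:]=C
cv2.imwrite('pics/crop1.png',o)
for n,P in [('scene',[(195,160),(234,220)]),('side',[(360,150),(332,198)])]:
    c=np.load(n+'0.npy',allow_pickle=True).item()
    for p in P: print(n,p,pt(c,*p,z=.01))
c=np.load('scene0.npy',allow_pickle=True).item()
for p in [(375,237),(372,290),(400,322),(345,150),(460,243)]: print(p,pt(c,*p,z=.03))
```

```text
scene (195, 160) [ 0.5569789  -0.33594962  0.01      ]
scene (234, 220) [ 0.60570016 -0.14542145  0.01      ]
side (360, 150) [ 0.57284292 -0.34023292  0.01      ]
side (332, 198) [ 0.60078452 -0.15030208  0.01      ]
(375, 237) [0.45079647 0.090776   0.03      ]
(372, 290) [0.54428446 0.16265841 0.03      ]
(400, 322) [0.55858223 0.2371583  0.03      ]
(345, 150) [ 0.31479232 -0.11015195  0.03      ]
(460, 243) [0.34713658 0.21470048 0.03      ]
```

View pics/crop1.png

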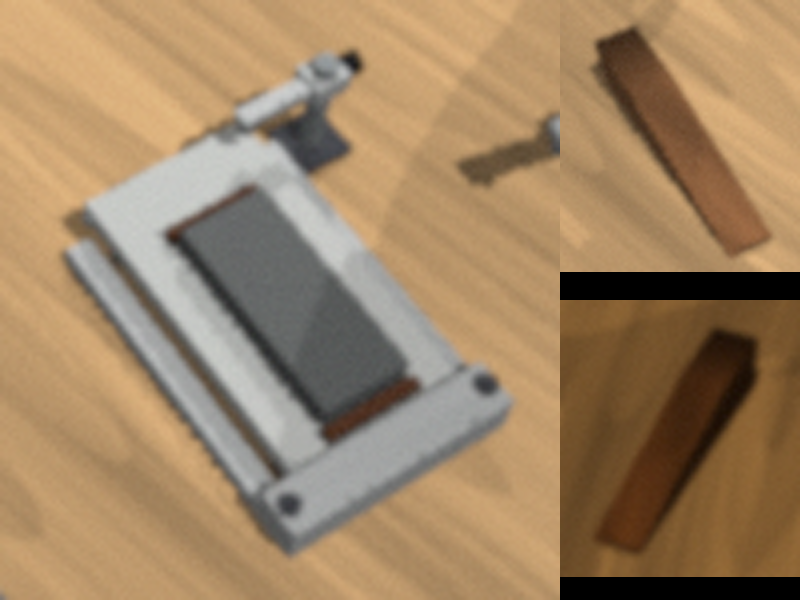

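The crop confirms it. The smallest gauge stands at the board's front corner with its arm over the board, and the pushing side is upper-left. The wedge's thick, dark end is at the upper left (195,160) and its tip is at (234,220), towards the board.

Run:
```python
from h import *
c=np.load('scene0.npy',allow_pickle=True).item()
f=lambda x,y,z:pt(c,300+(x-1.5)/4,210+(y-1.5)/4,z)
FL=f(90,207,.029);FR=f(272,140,.029);BL=f(280,470,.029);BR=f(452,368,.029)
print(FL,FR,BL,BR,np.linalg.norm(FL-FR))
for a,b in((FL,BL),(FR,BR),(FR,FL)): d=b-a;print(np.degrees(np.arctan2(d[1],d[0])),np.linalg.norm(d))
S=[f(262,492,.024),f(470,365,.024),f(512,398,.024)]
d=S[0]-S[1];print('stop',S,np.degrees(np.arctan2(d[1],d[0])))
g=lambda x,y,z:pt(c,175+x*75/240-.3,145+y*85/272-.3,z)
P=[g(597,0,0)]if 0 else 0
t1=g(725-560,256,.006);t2=g(770-560,238,.006);k1=g(600-560,45,.038);k2=g(637-560,28,.038)
print(t1,t2,k1,k2,np.linalg.norm(t1-t2),np.linalg.norm(k1-k2)); d=(t1+t2-k1-k2)/2;print(d,np.degrees(np.arctan2(d[1],d[0])))
s=R.from_quat(ctrl.get_state()['tcp_rot']).as_matrix();print(s)
```

```text
[0.5622509 0.0573632 0.029    ] [0.47384025 0.09209787 0.029     ] [0.60182323 0.20642273 0.029     ] [0.51146323 0.22808233 0.029     ] 0.09498915636013049
75.13207413270412 0.15422292838660953
74.53476825469757 0.14109310254392973
-21.44880795980971 0.09498915636013049
stop [array([0.61269477, 0.20643349, 0.024     ]), array([0.50181401, 0.23173795, 0.024     ]), array([0.50198261, 0.25474772, 0.024     ])] -12.855497389606438
[ 0.62268393 -0.14990602  0.006     ] [ 0.59341147 -0.14100958  0.006     ] [ 0.58029703 -0.32424187  0.038     ] [ 0.55294473 -0.31977691  0.038     ] 0.03059450525481151 0.027714331590940746
[ 0.04142682  0.17655159 -0.032     ] 76.7947646893622
[[ 9.26109204e-01  3.77255289e-01 -4.36105245e-04]
 [ 3.77255453e-01 -9.26107580e-01  1.75289058e-03]
 [ 2.57406869e-04 -1.78789118e-03 -9.99998369e-01]]
```

Run:
```python
from h import *
for n,P in [('scene',[(180,66),(127,84),(60,127),(172,265)]),('side',[(457,100),(408,88),(338,85),(267,190)])]:
    c=np.load(n+'0.npy',allow_pickle=True).item()
    for p in P: print(n,p,pt(c,*p))
c=np.load('side0.npy',allow_pickle=True).item()
p=np.array([.4,-.6,0])
# bottle height: vertical over its base, top pixel (475,35)
b=pt(c,457,98)
for z in (.15,.2,.25): print(z,px(c,b+[0,0,z]))
```

```text
scene (180, 66) [ 0.3645002  -0.65443013  0.        ]
scene (127, 84) [ 0.50698529 -0.68635361  0.        ]
scene (60, 127) [ 0.70950698 -0.65617491  0.        ]
scene (172, 265) [ 0.75498732 -0.15169495  0.        ]
side (457, 100) [ 0.35225835 -0.64639146  0.        ]
side (408, 88) [ 0.49405911 -0.68401158  0.        ]
side (338, 85) [ 0.69598689 -0.65815043  0.        ]
side (267, 190) [ 0.7537533  -0.15695222  0.        ]
0.15 (np.float64(466.80069715627246), np.float64(46.46674448989825))
0.2 (np.float64(470.42201388726403), np.float64(27.425421469141554))
0.25 (np.float64(474.24524057608215), np.float64(7.322431377073656))
```

{"fn": "move_arm", "kwargs": {"plan": [10,40,5,0,0,4.6,85,10,40,5,0,0,4.6,85,10,40,5,0,0,4.6,85,32,23,-3,0,0,4.6,85,32,23,-3,0,0,4.6,85,32,23,-3,0,0,4.6,85,32,23,-3,0,0,4.6,85,32,23,-3,0,0,4.6,85,32,23,-3,0,0,4.6,85,32,23,-3,0,0,4.6,85,32,23,-3,0,0,4.6,85,32,23,-3,0,0,4.6,85]}}

```text
time: 1.35
eef_pos: [0.5736, -0.2968, 0.2188]
tcp_rot: [0.78, 0.626, -0.0, -0.0]
contact_force: [0.8, -0.7, -0.7]
opening: 0.994
finger_force: 0.0
```

Run:
```python
from h import *
c=snap('wrist','w1.png');np.save('w1.npy',c,allow_pickle=True);s=ctrl.get_state();print(s['time'],s['eef_pos'],R.from_quat(s['tcp_rot']).as_matrix()[:,0],s['contact_force'])
print(px(c,[.608,-.1455,.006]),px(c,[.567,-.322,.038]),px(c,[.539,.078,.016]))
```

```text
1.4 [ 0.57726692 -0.2928774   0.21812744] [0.20975977 0.97774517 0.00390273] [-0.42381509  1.93420081  0.41218641]
(np.float64(318.7038950460834), np.float64(22.7124856421338)) (np.float64(316.6746074361115), np.float64(233.01335698489194)) (np.float64(143.0244796356515), np.float64(-331.5189485178722))
```

View pics/w1.png

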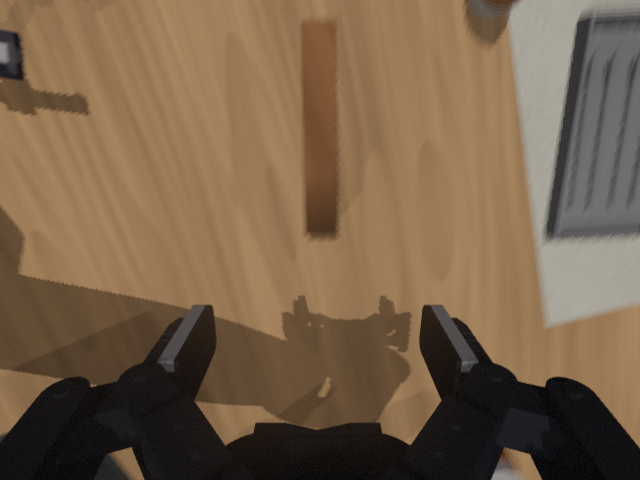

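The wrist view shows the wedge with its tip edge at about (319,22) and its rear top edge at about (322,235). That agrees with the prediction to a few pixels. I'll refine it with a mask on a settled picture.

Run:
```python
from h import *
c=snap('wrist');s=ctrl.get_state()
im=cv2.cvtColor(c['color'],cv2.COLOR_RGB2HSV)
g=c['color'].astype(int);m=((g[...,0]<150)&(g[...,0]-g[...,2]>35)).astype(np.uint8)
m[260:]=0;m[:,:280]=0;m[:,370:]=0
m=cv2.morphologyEx(m,cv2.MORPH_OPEN,np.ones((5,5)))
n,l,st,ce=cv2.connectedComponentsWithStats(m);i=1+st[1:,4].argmax();print(st[i])
for v in range(20,245,25)  :
    u=np.where(l[v]==i)[0]
    if len(u): print(v,u.min(),u.max())
vs=np.where((l==i).any(1))[0];print(vs.min(),vs.max())
uc=lambda v:np.where(l[v]==i)[0].mean()
t=pt(c,uc(vs.min()+4),vs.min(),.006);k=pt(c,uc(vs.max()-5),vs.max(),.038);d=t-k
print(t,k,np.hypot(*d[:2]),np.degrees(np.arctan2(d[1],d[0])))
M=R.from_quat(s['tcp_rot']).as_matrix();print(s['eef_pos'],np.degrees(np.arctan2(M[1,0],M[0,0])),M[:,2])
```

```text
[  280     0    90   249 14436]
20 280 355
45 283 360
70 289 366
95 295 369
120 296 369
145 297 369
170 297 360
195 297 357
220 298 340
0 248
[ 0.61962243 -0.12506049  0.006     ] [ 0.56801569 -0.33198818  0.038     ] 0.21326585574414048 75.99638377295183
[ 0.57511578 -0.29469072  0.2181095 ] 77.69392212416496 [-3.24496720e-04  1.97922367e-03 -9.99997989e-01]
```

Run:
```python
from h import *
c=snap('wrist','w2.png');s=ctrl.get_state()
g=cv2.GaussianBlur(c['color'],(3,3),0).astype(int)
for v in (60,130,215): print([tuple(g[v,u]) for u in range(290,351,6)])
r=g[...,1]/(g[...,0]+1.)
m=(r<.60).astype(np.uint8);m[262:]=0;m[:,:270]=0;m[:,380:]=0
m=cv2.morphologyEx(m,cv2.MORPH_OPEN,np.ones((5,5)))
n,l,st,ce=cv2.connectedComponentsWithStats(m);i=1+st[1:,4].argmax();print(st[i])
vs=np.where((l==i).any(1))[0]
for v in range(25,235,30): u=np.where(l[v]==i)[0];print(v,u.min(),u.max())
uc=lambda v:np.where(l[v]==i)[0].mean()
t=pt(c,uc(vs.min()+4),vs.min(),.006);k=pt(c,uc(vs.max()-8),vs.max(),.038);d=t-k
print(t,k,np.hypot(*d[:2]),np.degrees(np.arctan2(d[1],d[0])))
M=R.from_quat(s['tcp_rot']).as_matrix();print(s['eef_pos'],np.degrees(np.arctan2(M[1,0],M[0,0])))
```

```text
[(np.int64(147), np.int64(115), np.int64(80)), (np.int64(148), np.int64(116), np.int64(82)), (np.int64(127), np.int64(85), np.int64(54)), (np.int64(127), np.int64(85), np.int64(55)), (np.int64(131), np.int64(89), np.int64(57)), (np.int64(133), np.int64(90), np.int64(57)), (np.int64(134), np.int64(90), np.int64(57)), (np.int64(125), np.int64(87), np.int64(57)), (np.int64(143), np.int64(111), np.int64(79)), (np.int64(145), np.int64(114), np.int64(81)), (np.int64(150), np.int64(118), np.int64(83))]
[(np.int64(155), np.int64(122), np.int64(86)), (np.int64(152), np.int64(120), np.int64(85)), (np.int64(116), np.int64(78), np.int64(50)), (np.int64(113), np.int64(76), np.int64(49)), (np.int64(113), np.int64(75), np.int64(48)), (np.int64(120), np.int64(81), np.int64(52)), (np.int64(124), np.int64(83), np.int64(53)), (np.int64(120), np.int64(83), np.int64(54)), (np.int64(149), np.int64(118), np.int64(83)), (np.int64(148), np.int64(116), np.int64(82)), (np.int64(141), np.int64(110), np.int64(78))]
[(np.int64(162), np.int64(129), np.int64(92)), (np.int64(163), np.int64(129), np.int64(93)), (np.int64(91), np.int64(62), np.int64(40)), (np.int64(91), np.int64(61), np.int64(39)), (np.int64(88), np.int64(60), np.int64(38)), (np.int64(87), np.int64(59), np.int64(37)), (np.int64(87), np.int64(60), np.int64(38)), (np.int64(86), np.int64(61), np.int64(41)), (np.int64(139), np.int64(109), np.int64(76)), (np.int64(153), np.int64(121), np.int64(86)), (np.int64(156), np.int64(123), np.int64(88))]Traceback (most recent call last):
  File "<stdin>", line 8, in <module>
ValueError: attempt to get argmax of an empty sequence
```

```bash
cat > wd.py <<'E'
from h import *
c=snap('wrist');s=ctrl.get_state()
g=cv2.GaussianBlur(c['color'],(3,3),0).astype(int)
r=g[...,1]/(g[...,0]+1.)
m=(r<.735).astype(np.uint8);m[262:]=0;m[:,:270]=0;m[:,380:]=0
m=cv2.morphologyEx(m,cv2.MORPH_OPEN,np.ones((5,5)))
n,l,st,ce=cv2.connectedComponentsWithStats(m);i=1+st[1:,4].argmax();print(st[i])
vs=np.where((l==i).any(1))[0]
for v in range(25,235,30): u=np.where(l[v]==i)[0];print(v,u.min(),u.max())
uc=lambda v:np.where(l[v]==i)[0].mean()
t=pt(c,uc(vs.min()+4),vs.min(),.006);k=pt(c,uc(vs.max()-8),vs.max(),.038);d=t-k
print(t,k,np.hypot(*d[:2]),np.degrees(np.arctan2(d[1],d[0])))
M=R.from_quat(s['tcp_rot']).as_matrix();print(s['eef_pos'],np.degrees(np.arctan2(M[1,0],M[0,0])))
E
python3 wd.py
```

```text
[ 300   25   36  214 7238]
25 310 333
55 300 334
85 300 334
115 301 334
145 301 334
175 301 334
205 302 334
[ 0.60603602 -0.14626547  0.006     ] [ 0.56704433 -0.32630589  0.038     ] 0.18421429500926265 77.78006564363622
[ 0.5727675  -0.29733162  0.21855342] 77.43439067826965
```

The wedge measures 184 mm, which fits, and is well placed. Next is one close look at the board before grasping.

{"fn": "move_arm", "kwargs": {"plan": [-9,40,0,0,0,0,85,-9,40,0,0,0,0,85,-9,40,0,0,0,0,85,-9,40,0,0,0,0,85,-9,40,0,0,0,0,85,-9,40,0,0,0,0,85,0,0,0,0,0,0,85,0,0,0,0,0,0,85]}}

```text
time: 2.35
eef_pos: [0.5182, -0.0586, 0.2196]
tcp_rot: [0.781, 0.625, -0.0, 0.001]
contact_force: [-0.2, -0.4, 0.4]
opening: 0.996
finger_force: 0.0
```

Run:
```python
from h import *
c=snap('wrist','w3.png');np.save('w3.npy',c,allow_pickle=True);s=ctrl.get_state();print(s['time'],s['eef_pos'])
print(px(c,[.518,.0747,.029]))
```

```text
2.4 [ 0.51850165 -0.05929042  0.21963438]
(np.float64(281.92422910700736), np.float64(50.812640957841666))
```

View pics/w3.png

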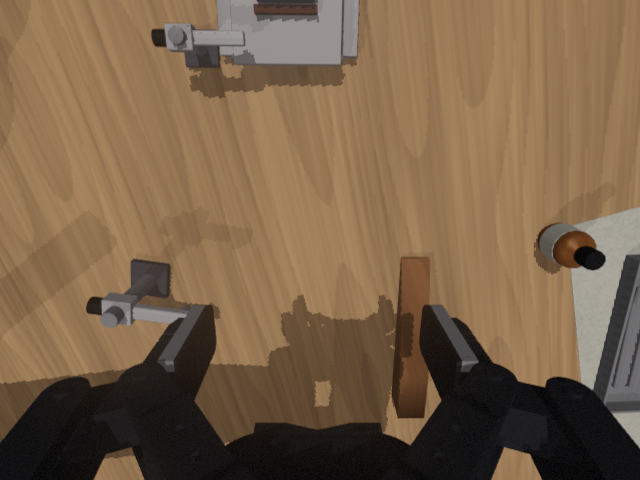

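The board's front edge runs about (231,64) to (341,65), with the small gauge at (180,38). The board is only partly in view, so I'll go 100 mm further to get its axis.

{"fn": "move_arm", "kwargs": {"plan": [7,33,0,0,0,0,85,7,33,0,0,0,0,85,7,34,0,0,0,0,85,0,0,0,0,0,0,85,0,0,0,0,0,0,85,0,0,0,0,0,0,85]}}

```text
time: 3.0
eef_pos: [0.5398, 0.0402, 0.2192]
tcp_rot: [0.781, 0.624, -0.0, 0.0]
contact_force: [0.2, 0.5, 0.1]
opening: 0.998
finger_force: 0.0
```

Run:
```python
from h import *
c=snap('wrist','w4.png');np.save('w4.npy',c,allow_pickle=True);s=ctrl.get_state();print(s['time'],s['eef_pos'])
i=cv2.imread('pics/w4.png');cv2.imwrite('pics/w4c.png',cv2.resize(i[0:220,160:420],None,fx=2.7,fy=2.7,interpolation=2))
```

```text
3.05 [0.53975423 0.04019255 0.21923118]
```

View pics/w4c.png

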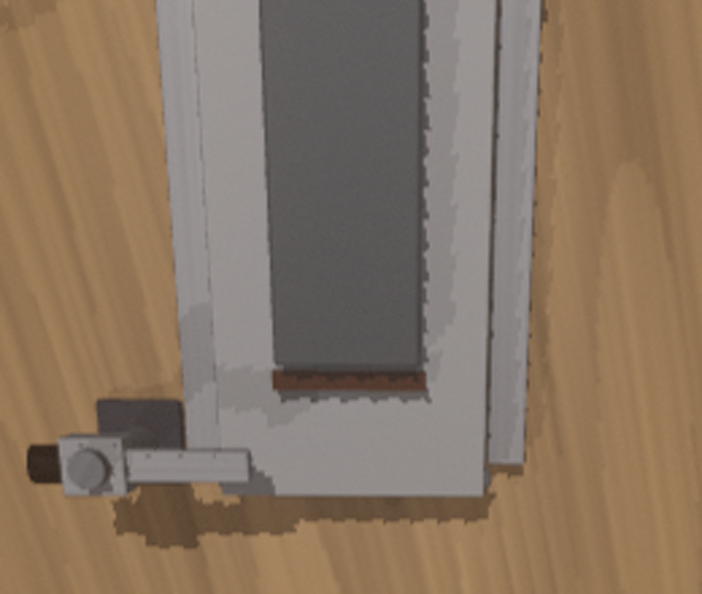

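The crop shows the board's right edge from (485,494) to (497,0) and its left edge from (215,400) to (195,0). The front edge is at v≈494. The stone's sides are (273,365)–(260,0) and (422,365)–(427,0).

Run:
```python
from h import *
c=np.load('w4.npy',allow_pickle=True).item()
f=lambda x,y,z:pt(c,160+(x+.5)/2.7-.5,(y+.5)/2.7-.5,z)
an=lambda d:np.degrees(np.arctan2(d[1],d[0]))
R0,R1=f(485,494,.029),f(497,0,.029);L0,L1=f(215,400,.029),f(195,0,.029)
sl=f(273,365,.045),f(260,0,.045);sr=f(422,365,.045),f(427,0,.045)
for a,b in((R0,R1),(L0,L1),sl,sr):print(an(b-a))
F0=f(275,495,.029);print('front',an(R0-F0)+90,R0)
th=np.radians(np.mean([an(R1-R0),an(L1-L0),an(sl[1]-sl[0]),an(sr[1]-sr[0])]));x=np.array([np.cos(th),np.sin(th)]);y=np.array([-x[1],x[0]])
print('yaw',np.degrees(th),'width',(L0-R0)[:2]@y,(L1-R0)[:2]@y,'stone centre y',np.mean([(p-R0)[:2]@y for p in (*sl,*sr)]))
yc=((L0-R0)[:2]@y+(L1-R1)[:2]@y)/4
Fc=R0[:2]+yc*y;bar=Fc+.005*x;print('yc',yc,'frontc',Fc,'bar',bar,'centre',Fc+.08*x)
g=f(85,470,.066);print('gauge rel',(g[:2]-Fc-.08*x)@x,(g[:2]-Fc-.08*x)@y)
wy=np.radians(77.8);w=np.array([np.cos(wy),np.sin(wy)])
tip=np.array([.60604,-.14627]);G=tip-.156*w
print('grip',G)
for p in (-.03,.03,.064,.112): print(p,'tip',bar+p*x,'grip at',bar+(p-.156)*x)
```

```text
76.92004731907991
76.10568721448966
76.3872865784383
76.29255855716949
front 77.45268431327561 [0.56375683 0.05516716 0.029     ]
yaw 76.42639491729435 width 0.09084690006323703 0.09020221640476872 stone centre y 0.04532293281216415
yc 0.04494635281837099 frontc [0.52006587 0.06571582] bar [0.52123934 0.07057616] centre [0.53884141 0.14348136]
gauge rel -0.06720546870508334 0.07865642747011262
grip [ 0.57307333 -0.29874688]
-0.03 tip [0.51419851 0.04141409] grip at [ 0.47758619 -0.11022871]
0.03 tip [0.52828017 0.09973824] grip at [ 0.49166785 -0.05190456]
0.064 tip [0.53625978 0.13278859] grip at [ 0.49964746 -0.0188542 ]
0.112 tip [0.5475251  0.17944792] grip at [0.51091279 0.02780512]
```

The results are consistent: board 90 mm wide, gauge at (-67, 79) from its centre, yaw 76.4°. Back to the wedge now, gripping 5 mm behind wedge_grip.

{"fn": "move_arm", "kwargs": {"plan": [4,-43,0,0,0,0,85,4,-43,0,0,0,0,85,4,-43,0,0,0,0,85,4,-43,0,0,0,0,85,4,-43,0,0,0,0,85,4,-43,0,0,0,0,85,4,-43,0,0,0,0,85,4,-43,0,0,0,0,85,0,0,-40,0,0,0,85,0,0,-40,0,0,0,85,0,0,-40,0,0,0,60,0,0,-20,0,0,0,60]}}

```text
time: 4.25
eef_pos: [0.5685, -0.3022, 0.0746]
tcp_rot: [0.781, 0.624, -0.001, -0.003]
contact_force: [0.1, 0.5, -0.1]
opening: 0.705
finger_force: 0.0
```

{"fn": "move_arm", "kwargs": {"plan": [0,0,0,0,0,0,60,0,0,0,0,0,0,60]}}

```text
time: 4.45
eef_pos: [0.5713, -0.3032, 0.0797]
tcp_rot: [0.781, 0.624, -0.0, 0.0]
contact_force: [0.8, -0.2, -0.6]
opening: 0.703
finger_force: 0.0
```

Run:
```python
from h import *
c=snap('wrist','w5.png');s=ctrl.get_state();M=R.from_quat(s['tcp_rot']).as_matrix();print(s['eef_pos'],np.degrees(np.arctan2(M[1,0],M[0,0])),s['opening'],s['contact_force'])
```

```text
[ 0.57226785 -0.30357923  0.08116753] 77.30204415837586 0.7048575936045969 [ 0.3442743   0.7040022  -0.34498494]
```

View pics/w5.png

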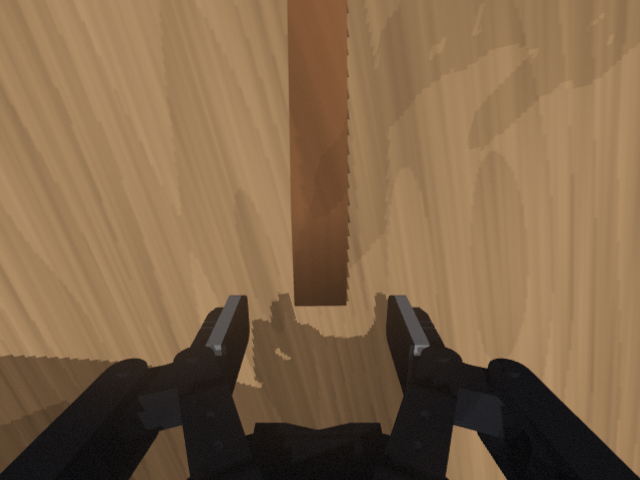

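The wedge is centred between the fingers, with its rear edge at (321,304) and the pads at 235 and 405. Going down and closing.

{"fn": "move_arm", "kwargs": {"plan": [0,0,-30,0,0,0,60,0,0,-25,0,0,0,60,0,0,-18,0,0,0,60,0,0,0,0,0,0,60,0,0,0,0,0,0,60]}}

```text
time: 5.0
eef_pos: [0.5724, -0.3027, 0.0075]
tcp_rot: [0.781, 0.625, 0.0, 0.001]
contact_force: [0.8, 0.3, -1.2]
opening: 0.707
finger_force: 0.0
```

{"fn": "move_arm", "kwargs": {"plan": [0,0,0,0,0,0,30,0,0,0,0,0,0,20,0,0,0,0,0,0,20,0,0,0,0,0,0,20,0,0,0,0,0,0,20,0,0,0,0,0,0,20], "newtons": 50}}

```text
time: 5.6
eef_pos: [0.5729, -0.303, 0.0083]
tcp_rot: [0.781, 0.625, 0.0, 0.002]
contact_force: [-0.3, 1.1, 5.9]
opening: 0.34
finger_force: 50.9
```

{"fn": "move_arm", "kwargs": {"plan": [0,0,0.6,0,0,0,20,-8,16,0,0,0,-0.1,20,-9,17,0,0,0,-0.1,20,-9,17,0,0,0,-0.1,20,-9,17,0,0,0,-0.1,20,-9,17,0,0,0,-0.1,20,-9,17,0,0,0,-0.1,20,-9,17,0,0,0,-0.1,20,-9,17,0,0,0,-0.1,20,-9,17,0,0,0,-0.1,20,-9,17,0,0,0,0,20,-7,20,0,0,0,0,20]}}

```text
time: 6.8
eef_pos: [0.477, -0.1141, 0.0083]
tcp_rot: [0.786, 0.619, 0.001, 0.003]
contact_force: [0.8, -2.7, 4.6]
opening: 0.342
finger_force: 50.8
```

{"fn": "move_arm", "kwargs": {"plan": [0,0,0,0,0,0,20,0,0,0,0,0,0,20,0,0,0,0,0,0,20]}}

```text
time: 7.1
eef_pos: [0.4761, -0.112, 0.0083]
tcp_rot: [0.786, 0.619, 0.001, -0.001]
contact_force: [-1.5, 6.5, 11.0]
opening: 0.343
finger_force: 51.7
```

Run:
```python
from h import *
c=snap('scene','s1.png');d=snap('side','d1.png');s=ctrl.get_state();M=R.from_quat(s['tcp_rot']).as_matrix();p=s['eef_pos'];print(s['time'],p,np.degrees(np.arctan2(M[1,0],M[0,0])),s['opening'],s['contact_force'],s['finger_force'])
th=np.radians(76.4);x=np.array([np.cos(th),np.sin(th)]);q=p[:2]-[.5212,.0706];print('along',q@x,'tip past bar',q@x+.160,'across',q@[-x[1],x[0]])
a=cv2.resize(c['color'][170:320,250:400],(400,400),interpolation=2);b=cv2.resize(d['color'][170:320,290:440],(400,400),interpolation=2)
cv2.imwrite('pics/pair1.png',np.hstack([a,b])[:,:,::-1])
tip=np.r_[p[:2]+.160*M[:2,0],.003];print(px(c,tip),px(d,tip))
```

```text
7.2 [ 0.47611464 -0.11200457  0.00830084] 76.43518149398687 0.34108431137630785 [-2.93363378  6.05810653 12.74556473] 51.763431429862976
along -0.18808598765880247 tip past bar -0.028085987658802464 across 0.0008831895626070368
(np.float64(333.92175804715356), np.float64(249.85193986903903)) (np.float64(354.25849934806587), np.float64(271.4518900525391))
```

View pics/pair1.png

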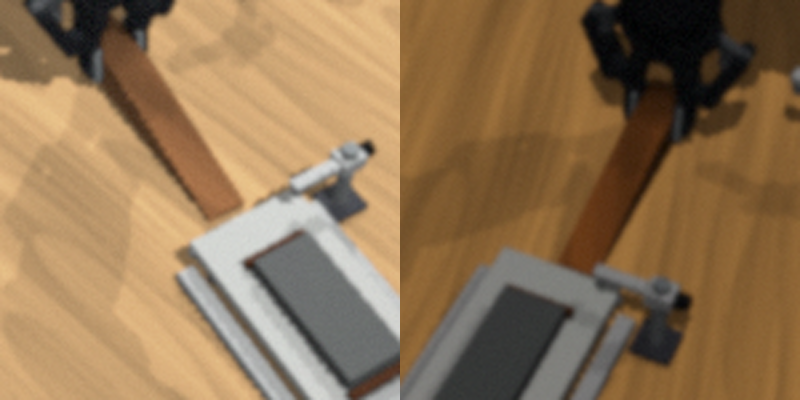

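The wedge is in line with the board and midway between the pegs, with its tip about 28 mm short of the bar. I'll relieve the downward press first.

{"fn": "move_arm", "kwargs": {"plan": [0,0,1,0,0,0,20,0,0,0,0,0,0,20,0,0,0,0,0,0,20]}}

```text
time: 7.5
eef_pos: [0.4758, -0.1126, 0.0083]
tcp_rot: [0.786, 0.619, 0.0, -0.0]
contact_force: [-0.5, 3.5, 6.5]
opening: 0.347
finger_force: 51.1
```

{"fn": "move_arm", "kwargs": {"plan": [0,0,0,0,0,0,20,0,0,0,0,0,0,20]}}

```text
time: 7.7
eef_pos: [0.4758, -0.1126, 0.0083]
tcp_rot: [0.786, 0.619, 0.0, -0.0]
contact_force: [-0.1, 3.5, 6.2]
opening: 0.34
finger_force: 51.1
```

{"fn": "move_arm", "kwargs": {"plan": [0,0,0.7,0,0,0,20,2.3,9.4,0,0,0,0,20,2.3,9.4,0,0,0,0,20,2.3,9.4,0,0,0,0,20,2.3,9.4,0,0,0,0,20,2.3,9.4,0,0,0,0,20,2.3,9.4,0,0,0,0,20,0,0,0,0,0,0,20,0,0,0,0,0,0,20]}}

```text
time: 8.6
eef_pos: [0.4893, -0.0562, 0.0084]
tcp_rot: [0.785, 0.619, -0.0, -0.0]
contact_force: [-0.3, -0.1, -0.4]
opening: 0.342
finger_force: 50.2
```

{"fn": "move_arm", "kwargs": {"plan": [0.7,2.9,0,0,0,0,20,0.7,2.9,0,0,0,0,20,0.7,2.9,0,0,0,0,20,0.7,2.9,0,0,0,0,20,0.7,2.9,0,0,0,0,20,0.7,2.9,0,0,0,0,20,0.7,2.9,0,0,0,0,20]}}

```text
time: 9.3
eef_pos: [0.4942, -0.0375, 0.0086]
tcp_rot: [0.785, 0.619, -0.001, 0.001]
contact_force: [-1.1, -6.1, -1.5]
opening: 0.342
finger_force: 50.0
```

{"fn": "move_arm", "kwargs": {"plan": [0.7,2.9,0,0,0,0,20,0.7,2.9,0,0,0,0,20]}}

```text
time: 9.5
eef_pos: [0.4955, -0.0317, 0.0085]
tcp_rot: [0.785, 0.619, -0.001, 0.001]
contact_force: [-0.6, -5.6, -1.4]
opening: 0.341
finger_force: 50.0
```

{"fn": "move_arm", "kwargs": {"plan": [0.5,2,0,0,0,0,20,0.5,2,0,0,0,0,20]}}

```text
time: 9.7
eef_pos: [0.4965, -0.0277, 0.0085]
tcp_rot: [0.785, 0.619, -0.001, 0.001]
contact_force: [-1.9, -6.0, -1.6]
opening: 0.341
finger_force: 50.0
```

{"fn": "move_arm", "kwargs": {"plan": [0.5,2,0,0,0,0,20,0.5,2,0,0,0,0,20,0,0,0,0,0,0,20]}}

```text
time: 10.0
eef_pos: [0.4975, -0.0234, 0.0085]
tcp_rot: [0.785, 0.619, -0.001, 0.0]
contact_force: [-1.3, -5.5, -1.4]
opening: 0.343
finger_force: 50.0
```

{"fn": "move_arm", "kwargs": {"plan": [0.5,2,0,0,0,0,20,0,0,0,0,0,0,20]}}

```text
time: 10.2
eef_pos: [0.498, -0.0213, 0.0084]
tcp_rot: [0.785, 0.619, -0.001, 0.0]
contact_force: [-1.0, -4.5, -2.8]
opening: 0.346
finger_force: 50.0
```

{"fn": "move_arm", "kwargs": {"plan": [0.25,1,0,0,0,0,20,0.25,1,0,0,0,0,20]}}

```text
time: 10.4
eef_pos: [0.4984, -0.0194, 0.0084]
tcp_rot: [0.785, 0.619, -0.001, 0.0]
contact_force: [-1.8, -4.7, -1.5]
opening: 0.342
finger_force: 50.0
```

{"fn": "move_arm", "kwargs": {"plan": [0.25,1,0,0,0,0,20,0.25,1,0,0,0,0,20]}}

```text
time: 10.6
eef_pos: [0.4989, -0.0174, 0.0084]
tcp_rot: [0.785, 0.619, -0.001, 0.0]
contact_force: [-0.8, -5.3, -2.1]
opening: 0.343
finger_force: 50.0
```

{"fn": "move_arm", "kwargs": {"plan": [0.25,1,0,0,0,0,20,0.25,1,0,0,0,0,20]}}

```text
time: 10.8
eef_pos: [0.4994, -0.0154, 0.0084]
tcp_rot: [0.785, 0.619, -0.001, 0.0]
contact_force: [-1.5, -5.5, -2.1]
opening: 0.344
finger_force: 50.0
```

{"fn": "move_arm", "kwargs": {"plan": [0.25,1,0,0,0,0,20,0.25,1,0,0,0,0,20]}}

```text
time: 11.0
eef_pos: [0.4999, -0.0134, 0.0084]
tcp_rot: [0.785, 0.619, -0.001, 0.0]
contact_force: [-1.3, -6.0, -1.5]
opening: 0.343
finger_force: 50.0
```

{"fn": "move_arm", "kwargs": {"plan": [0.25,1,0,0,0,0,20,0.25,1,0,0,0,0,20]}}

```text
time: 11.2
eef_pos: [0.5003, -0.0114, 0.0084]
tcp_rot: [0.785, 0.619, -0.001, 0.0]
contact_force: [-1.8, -4.8, -2.3]
opening: 0.342
finger_force: 50.0
```

{"fn": "move_arm", "kwargs": {"plan": [0.25,1,0,0,0,0,20,0.25,1,0,0,0,0,20]}}

```text
time: 11.4
eef_pos: [0.5009, -0.0093, 0.0084]
tcp_rot: [0.785, 0.619, -0.001, 0.0]
contact_force: [-1.7, -5.2, -2.0]
opening: 0.343
finger_force: 50.0
```

{"fn": "move_arm", "kwargs": {"plan": [0.25,1,0,0,0,0,20,0.25,1,0,0,0,0,20]}}

```text
time: 11.6
eef_pos: [0.5013, -0.0073, 0.0084]
tcp_rot: [0.785, 0.619, -0.001, 0.0]
contact_force: [-2.2, -5.0, -1.9]
opening: 0.344
finger_force: 50.0
```

{"fn": "move_arm", "kwargs": {"plan": [0.25,1,0,0,0,0,20,0.25,1,0,0,0,0,20]}}

```text
time: 11.8
eef_pos: [0.5018, -0.0053, 0.0084]
tcp_rot: [0.785, 0.619, -0.001, 0.0]
contact_force: [-1.6, -5.0, -2.1]
opening: 0.342
finger_force: 50.0
```

{"fn": "move_arm", "kwargs": {"plan": [0.25,1,0,0,0,0,20,0.25,1,0,0,0,0,20]}}

```text
time: 12.0
eef_pos: [0.5023, -0.0033, 0.0083]
tcp_rot: [0.785, 0.619, -0.001, 0.0]
contact_force: [-1.2, -5.7, -2.0]
opening: 0.344
finger_force: 50.0
```

{"fn": "move_arm", "kwargs": {"plan": [0.25,1,0,0,0,0,20,0.25,1,0,0,0,0,20]}}

```text
time: 12.2
eef_pos: [0.5028, -0.0013, 0.0084]
tcp_rot: [0.785, 0.619, -0.001, 0.0]
contact_force: [-1.0, -6.6, -1.8]
opening: 0.344
finger_force: 50.0
```

{"fn": "move_arm", "kwargs": {"plan": [0.25,1,0,0,0,0,20,0.25,1,0,0,0,0,20]}}

```text
time: 12.4
eef_pos: [0.5033, 0.0007, 0.0084]
tcp_rot: [0.785, 0.619, -0.001, 0.0]
contact_force: [-2.2, -5.3, -1.8]
opening: 0.344
finger_force: 50.0
```

{"fn": "move_arm", "kwargs": {"plan": [0.25,1,0,0,0,0,20,0.25,1,0,0,0,0,20]}}

```text
time: 12.6
eef_pos: [0.5038, 0.0027, 0.0083]
tcp_rot: [0.785, 0.619, -0.001, 0.0]
contact_force: [-1.2, -4.9, -2.7]
opening: 0.344
finger_force: 50.0
```

{"fn": "move_arm", "kwargs": {"plan": [0.25,1,0,0,0,0,20,0.25,1,0,0,0,0,20]}}

```text
time: 12.8
eef_pos: [0.5043, 0.0047, 0.0084]
tcp_rot: [0.785, 0.619, -0.001, 0.0]
contact_force: [-1.5, -5.4, -1.8]
opening: 0.342
finger_force: 50.0
```

{"fn": "move_arm", "kwargs": {"plan": [0.25,1,0,0,0,0,20,0.25,1,0,0,0,0,20]}}

```text
time: 13.0
eef_pos: [0.5048, 0.0067, 0.0084]
tcp_rot: [0.785, 0.619, -0.001, 0.0]
contact_force: [-1.9, -6.2, -1.9]
opening: 0.346
finger_force: 50.0
```

{"fn": "move_arm", "kwargs": {"plan": [0.25,1,0,0,0,0,20,0.25,1,0,0,0,0,20]}}

```text
time: 13.2
eef_pos: [0.5052, 0.0081, 0.0083]
tcp_rot: [0.785, 0.619, -0.001, 0.001]
contact_force: [-2.3, -10.1, -1.1]
opening: 0.342
finger_force: 50.0
```

The push jumped from about 6 N to 10 N, so the board has met the pointer. Holding to check.

{"fn": "move_arm", "kwargs": {"plan": [0,0,0,0,0,0,20,0,0,0,0,0,0,20]}}

```text
time: 13.4
eef_pos: [0.5052, 0.0081, 0.0083]
tcp_rot: [0.785, 0.619, -0.001, 0.0]
contact_force: [-1.9, -7.2, -1.6]
opening: 0.342
finger_force: 50.1
```

{"fn": "move_arm", "kwargs": {"plan": [0,0,0,0,0,0,60,0,0,0,0,0,0,60,0,0,0,0,0,0,60,0,0,0,0,0,0,60,0,0,0,0,0,0,60]}}

```text
time: 13.9
eef_pos: [0.5059, 0.0096, 0.0087]
tcp_rot: [0.785, 0.619, 0.0, 0.0]
contact_force: [0.4, 0.2, -0.4]
opening: 0.701
finger_force: 0.0
```

Run:
```python
from h import *
c=snap('scene','s2.png');d=snap('side','d2.png');s=ctrl.get_state();print(s['time'],s['eef_pos'],s['opening'],s['contact_force'],s['finger_force'])
a=cv2.resize(c['color'][190:310,300:420],(400,400),interpolation=2);b=cv2.resize(d['color'][220:340,290:410],(400,400),interpolation=2)
cv2.imwrite('pics/pair2.png',np.hstack([a,b])[:,:,::-1])
```

```text
14.0 [0.50579089 0.00953251 0.00866661] 0.7021520519702826 [-0.30824551  0.42121971  0.43682378] 0.0
```

View pics/pair2.png

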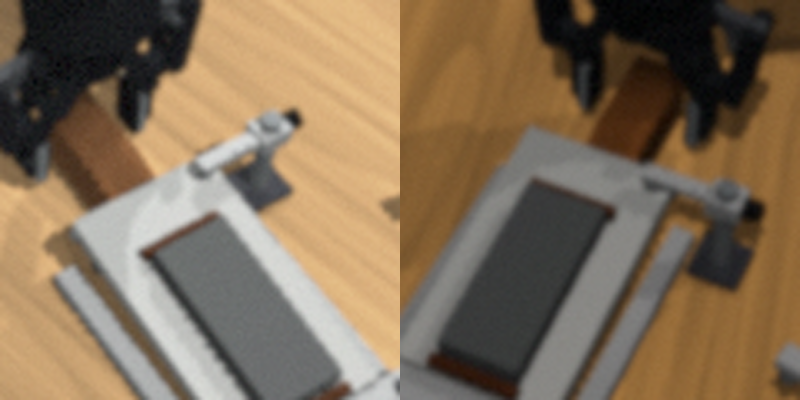

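The fingers are clear on both sides of the wedge. The board is up, with its front corner against the pointer under the gauge arm at about (205,165) in the left half. I'll back the gripper straight up and away.

{"fn": "move_arm", "kwargs": {"plan": [0,0,5,0,0,0,60,0,0,15,0,0,0,60,0,0,30,0,0,0,60,0,0,40,0,0,0,60,0,0,40,0,0,0,60,-5,-40,20,0,0,0,60,-5,-40,0,0,0,0,60,0,0,0,0,0,0,60,0,0,0,0,0,0,60]}}

```text
time: 14.9
eef_pos: [0.4956, -0.0712, 0.1589]
tcp_rot: [0.786, 0.618, 0.0, -0.0]
contact_force: [-0.2, -0.4, -0.3]
opening: 0.703
finger_force: 0.0
```

Run:
```python
from h import *
c=snap('scene','s3.png');d=snap('side','d3.png')
for n,k in(('s',c),('d',d)):
    o=cv2.cvtColor(cv2.imread(f'pics/{n}2.png'),cv2.COLOR_BGR2GRAY).astype(np.float32);q=cv2.cvtColor(k['color'],cv2.COLOR_RGB2GRAY).astype(np.float32)
    r=(slice(250,310),slice(345,400)) if n=='s' else (slice(260,330),slice(300,370))
    print(cv2.phaseCorrelate(o[r].copy(),q[r].copy()))
a=cv2.resize(c['color'][190:310,300:420],(400,400),interpolation=2);b=cv2.resize(d['color'][220:340,290:410],(400,400),interpolation=2)
cv2.imwrite('pics/pair3.png',np.hstack([a,b])[:,:,::-1])
```

```text
((0.022668579799404398, 0.08899960410786178), 1.0156869289610122)
((0.006788893432073451, -0.07045051485859233), 1.0195476057720774)
```

View pics/pair3.png

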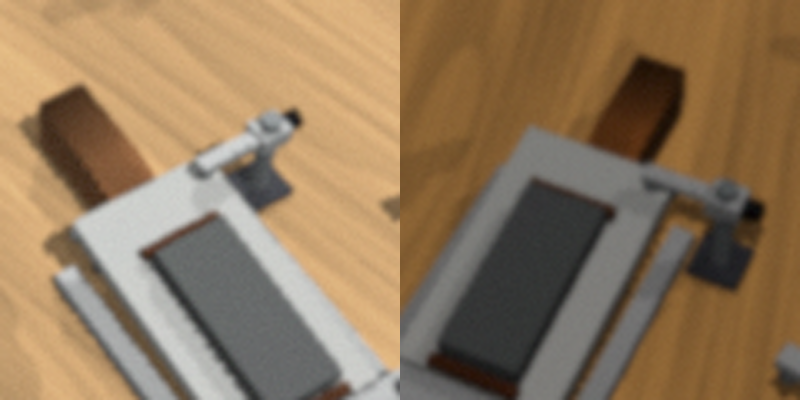

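The wedge is in place and holding the board, which hasn't moved since release (shift under 0.1 px). The gripper is clear of everything.

```bash
python3 -c "
from plant import order
print(order.sign_off())"
```

```text
the job is handed in; nothing more can be done
None
```

The job is handed in: the wedge is about 95 mm under the bar and holds the board up lightly against the gauge's pointer (about 3 to 6 N, judged from the rise in push), and the robot is clear of everything.

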